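# Change the flip stop on the saw board and set the batten to it

## Task

The saw board is still set for the short length. Push the stop nearer the saw slot up and back so that it stays folded out of the way, tip the far stop over forward so that it drops down in front of the fence, and then push the batten flat against the fence and along it until its end meets the lowered stop, ready to be cut to the long length. Only push: the batten must stay on the board, never lifted, and the pencil, tape, cup and cut pieces must stay where they are.

Things in the scene. Friction and masses are not known exactly. Their poses are not given: they have to be found in the camera images.
- board: Fixed saw board. Plywood bed: x -90 to +60 mm, y -215 to +215 mm, top 18 mm above the table. Aluminium fence along all of y: front face at x = +20 mm, back at +45 mm, top 48 mm above the table. Saw slot, 3 mm wide, through fence and bed at y = 0. Both stops are on the -y half, the batten starts on the +y half. Origin at table level; x points through the fence to the back, z up.
- short_stop: The stop nearer the saw slot (60 to 90 mm from it), starts down. Black steel clamp fixed on the fence top, 30 mm long along the fence. Origin on the fence top, in the middle of the fence's thickness, 15 mm below the pivot pin; its ears reach 24 mm above the origin. Axes as the board's.
- short_arm (a joint): Angle of the nearer stop's bar about its pivot pin. 0 = down, bar lying forward over the fence; 1.75 = folded up and back, bar standing, leaning 10 degrees back (both hard ends). Balance point near 0.83: either side of it the bar falls to that end by its own weight and stays. No spring; under 1 N at ball or bar end moves it.
- short_stop_pivot (a point): Pivot of the nearer stop's bar (63 mm above the table, pin parallel to the fence). The bar, 12 mm thick along the fence and 10 mm high, reaches 42 mm from here; at its end a blade 26 mm deep hangs at right angles to 41 mm below bar centre. Down: the blade is 3 to 29 mm out from the fence face, 4 mm above the bed. Folded: the blade sticks out level to the front, 15 to 49 mm above the pivot.
- short_stop_knob (a point): Centre of the 18 mm black ball of the nearer stop's thumb lever: an 8 mm rod, 64 mm from pivot to ball centre, fixed to the bar 80 degrees further back. With the bar down it stands nearly upright (10 degrees forward); with the bar folded it lies level, pointing to the back.
- long_stop: The far stop (155 to 175 mm from the saw slot), starts folded back. Black steel clamp fixed on the fence top, 30 mm long along the fence. Origin on the fence top, in the middle of the fence's thickness, 15 mm below the pivot pin; its ears reach 24 mm above the origin. Axes as the board's.
- long_arm (a joint): Angle of the far stop's bar. Built exactly as the nearer stop: same shape, joint values, balance point and weight. 0 = down, 1.75 = folded back.
- long_stop_pivot (a point): Pivot of the far stop's bar, 63 mm above the table; bar and blade as on the nearer stop.
- long_stop_knob (a point): Centre of the ball on the far stop's thumb lever; moves with the bar.
- long_stop_face (a point): Fixed point where the middle of the far stop's blade face towards the slot (+y) is when that stop is down: 16.5 mm in front of the fence face, 33 mm above the table. Axes as the board's. The batten's end must arrive here.
- batten: Loose plain wooden strip, 34 mm deep (x) by 180 mm long (y) by 18 mm high, about 80 g, lying flat on the bed near the fence, roughly parallel to it. Origin at the centre of its underside; y along its length, its -y end looks towards the stops.
- batten_end (a point): Middle of the batten's end face towards the stops, 9 mm above its underside.
- batten_tail (a point): Middle of the batten's other end face, 9 mm above its underside.
- pencil: Pencil lying on the table in front of the board, 7 x 123 mm. Leave alone.
- masking_tape: Roll of masking tape lying flat, 104 mm across, 25 mm high, off the right end of the board. Leave alone.
- mix_cup_a: White mixing cup standing in front of the left end of the board, 57 mm across, 48 mm high. Leave alone.
- cut_piece_a: Cut wooden piece 34 x 68 x 18 mm on the table behind the left end of the board. Leave alone.
- cut_piece_b: A second such cut piece, left of the first. Leave alone.
Mind the look-alikes: they are no part of the job. There is more than one size of the batten; the job needs the larger.

How it is judged:
On the way, in this order (a step that is already met when the one before it is completed fails the run):
1. the stop nearer the slot is folded back and the far stop is down (value of joint short_arm above 1.6 rad and value of joint long_arm below 0.06 rad), for 0.2 s.
2. the batten lies along the fence with its end at the lowered stop (y of batten_end in the frame of long_stop_face between -0.002 and 0.003 m and x of batten_end in the frame of board between 0.0005 and 0.006 m and x of batten_tail in the frame of board above 0.0005 m and height (world z) of each of batten_end, batten_tail below 0.031 m), for 0.2 s.
At the end, for the whole second after the job is handed in: The stop nearer the slot is folded back (joint above 1.6 rad), the far stop is down (below 0.06 rad), the batten lies flat on the bed and at rest, both its ends within 2.5 mm of the fence face, its end within 3 mm of the far stop's blade (all of step 1 and all of step 2 and linear speed of batten below 0.01 m/s); the robot touches nothing.
It fails at once if the batten is lifted or tipped off the bed (an end more than 12 mm up) (height (world z) of any of batten_end, batten_tail above 0.039 m).
It fails at once if the pencil, tape, cup or a cut piece is moved more than 20 mm (distance of any of pencil, masking_tape, mix_cup_a, cut_piece_a, cut_piece_b from where it was at the start of the episode above 0.02 m).
It also fails if it takes over 54 s, if anything falls off the work surface, if the arm or the gripper's body presses on something with over 40 N, if the wrist force passes 120 N, or if a joint passes its speed limit or range.

## Robot

A 6-joint arm with a two-finger parallel gripper is mounted at the origin on a cart in front of the work surface, level with it; the furniture and walls round the work are solid. World frame = base frame: x ahead of the robot, y to its left, z up, the work surface at z = 0. Lengths are in m, angles in rad, forces in N, time in s.
With the tool pointing down it reaches from about 0.275 to 0.825 m from the base axis. Payload 4.9 kg.
Tool frame: the origin (TCP) lies between the finger pads; the fingertips stand 19 mm ahead of it and the grasp point (between the pads) is the TCP; z points along the fingers, y is the line along which they close (so a half turn about z gives the same grasp; the last joint's range is limited). The gripper opens to 85 mm and grips with 20 to 120 N. Pads are 22 mm wide; open, the fingers measure 114 mm over their backs; the gripper's body (76 mm by 85 mm) begins 54 mm behind the grasp point. The pads swing forward as they close: fully open they stand 13 mm farther back than shut.
Start: joints at [-1.281, 0.326, -0.193, 1.052, 0, 1.437], TCP at [0.226, -0.501, 0.25] pointing down, gripper open.
Joint ranges: [-2.65, 2.65], [-0.97, 1.79], [-1.3, 1.35], [-1.93, 2.1], [-1.47, 1.37], [-3.14, 3.14]. Speed limits (rad/s): [2.57, 2.57, 3.14, 3.14, 3.14, 3.14].

## Interface

Orientations are given as [roll, pitch, yaw] about the fixed x, y, z axes, in that order (R = Rz(yaw) Ry(pitch) Rx(roll)).
In Python, from bench import * gives the robot as it stands.
- The arm moves only by the shell command python3 -m creep 'ROWS' [FORCE]. ROWS is JSON, one flat list of numbers, 7 for each row, row after row: the finger opening in mm, from 0 to 85.4, then the shift along the tool's x, y, z in mm, then the turn, a rotation vector about the tool's x, y, z in rad. A call has 1 to 12 rows; each row shifts and turns the commanded pose from where the row before left it, along the tool's axes as they then stand; what a row does not reach is not made up. A row lasts 1/12 s, in which the tool goes at most 41.7 mm and 7.16 degrees, less where a joint would pass 70% of its speed; a pose out of reach is approached as far as the arm can. A call is refused whole if a number of a shift passes 41.7 or a number of a turn 0.125, either way. A call with a gripper value outside its range is refused whole. The fingers move at their own pace and stop on an object; FORCE is the grip in N (left out, the last holds). Time passes only in rows, so rows that do not move let the fingers close. It gives the time, the measured TCP pose, the force, the opening and the grip force at its end, in the units of the state.
- get_obs(): the state, without advancing time (a new reading comes with each control period).
- snapshot(name): name is "scene" or "top"; returns (picture, depth): 384x512x3 uint8, blue, green, red; 384x512 float32, m along the optical axis (not along the pixel's ray), 0 where there is no reading.
- camera_info(name): a dict with "camera_matrix" (3x3 intrinsics, pixels), "dist_coeffs" ([k1, k2, p1, p2, k3] as OpenCV has them; the pictures are not rectified), "camera_from_world" (4x4, takes a point from world to camera coordinates). Camera axes: x right, y up, looking along -z (the intrinsics and any distortion apply to the point x, -y, -z); pixel columns grow to the right and rows downward; lengths in m; the calibration is good to about 2 mm. A picture is of the moment at which its call begins. camera_info takes no time and is no camera call.
- sign_off(): hands the job in; it is judged then, once.
The state is a dict: "time_s": time; "joints": joint angles; "qd": joint speeds; "tau": joint torques, N m; "tcp_pos": TCP position; "tcp_rot": TCP orientation; "wrist_force": force on the tool from outside, world axes, zero at the start; "ft_torque": the same for the moment, N m; "grip_width": finger opening in m; "finger_force": force on a finger pad.
Only numpy, scipy, OpenCV 4.12 (cv2) and the standard library are available. Lean on these libraries where they do the work, as an engineer would, in place of code of your own. Each camera call takes 0.05 s, during which the arm holds its last target. There are 200 camera calls.

## Working session

There is one attempt and no reset: what is moved stays moved. The work goes in short steps, Python scripts to look and compute and a shell command to move; the robot and the scene stay as the last step left them, time stands still between calls to the robot, and variables do not carry over. Pictures are saved under pics/ and viewed, at most 10 in all, crops included, and the job is handed in when it is done.

```bash
mkdir -p pics
python3 - <<'E'
from bench import *
import cv2
o=get_obs();print({k:o[k] for k in('time_s','tcp_pos','tcp_rot','grip_width')})
for n in('scene','top'):
    p,d=snapshot(n);cv2.imwrite(f'pics/{n}0.png',p);import numpy as np;np.save(f'pics/{n}0.npy',d)
    c=camera_info(n);print(n,np.round(c['camera_matrix'],1).tolist(),c['dist_coeffs'],np.round(c['camera_from_world'],3).tolist())
E
```

```text
{'time_s': 0.0, 'tcp_pos': array([ 0.22603684, -0.50078186,  0.24948693]), 'tcp_rot': array([-3.13981038e+00, -2.44971953e-04,  4.23816179e-01]), 'grip_width': 0.08541213868803645}
scene [[465.7, 0.0, 250.1], [0.0, 465.7, 191.2], [0.0, 0.0, 1.0]] [-0.06148728  0.          0.          0.          0.        ] [[-0.894, -0.447, 0.015, 0.583], [0.221, -0.411, 0.884, -0.134], [-0.389, 0.794, 0.467, -1.352], [0.0, 0.0, 0.0, 1.0]]
top [[378.2, 0.0, 256.8], [0.0, 378.2, 186.4], [0.0, 0.0, 1.0]] [-0.10447111  0.          0.          0.          0.        ] [[0.02, -1.0, 0.01, 0.142], [0.992, 0.021, 0.121, -0.573], [-0.121, 0.008, 0.993, -1.268], [0.0, 0.0, 0.0, 1.0]]
```

View pics/top0.png

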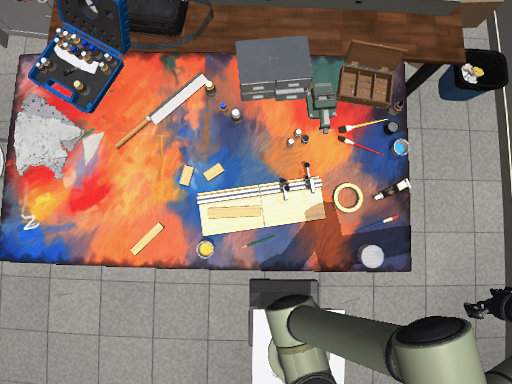

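View pics/scene0.png

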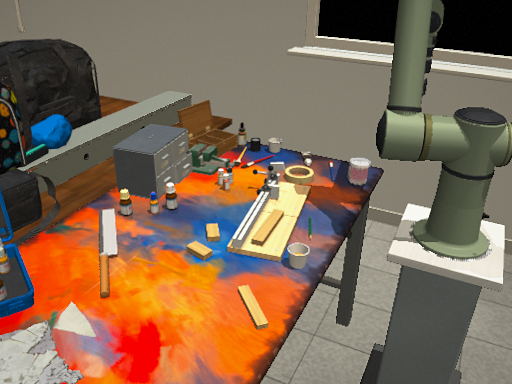

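Run:
```python
import cv2,numpy as np
t=cv2.imread('pics/top0.png')[165:265,125:335];s=cv2.imread('pics/scene0.png')[160:270,220:330]
t=cv2.resize(t,None,fx=3.8,fy=3.8,interpolation=cv2.INTER_CUBIC)
cv2.imwrite('pics/crop0.png',t)
cv2.imwrite('pics/crop1.png',cv2.resize(s,None,fx=5,fy=5,interpolation=cv2.INTER_CUBIC))
```

```text
(no output)
```

View pics/crop0.png

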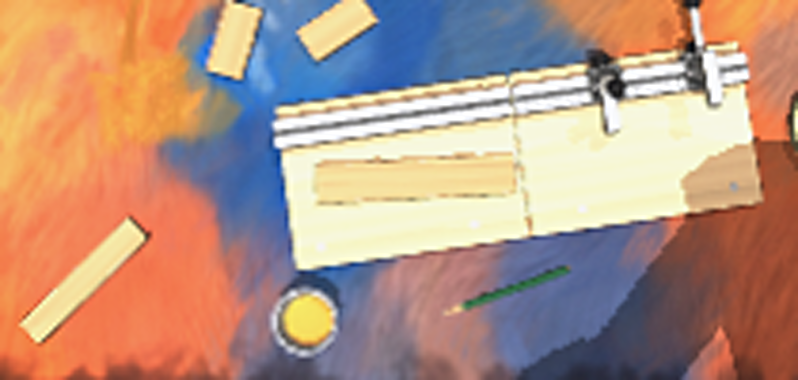

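View pics/crop1.png

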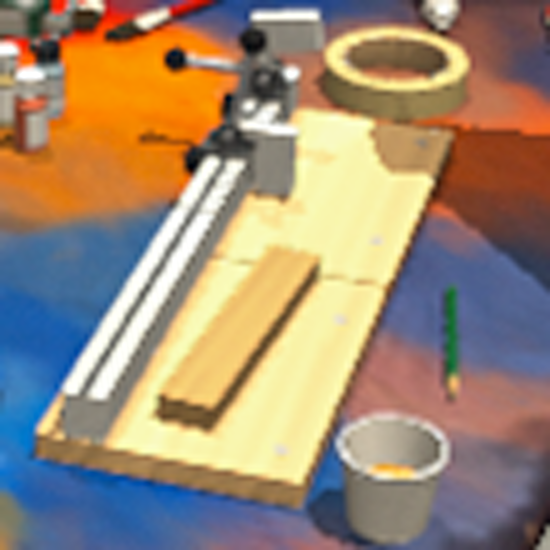

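```bash
cat > h.py <<'E'
import cv2,numpy as np
from bench import *
def rays(n,uv):
    c=camera_info(n);T=np.array(c['camera_from_world']);K=np.array(c['camera_matrix'])
    q=cv2.undistortPoints(np.array(uv,float).reshape(-1,1,2),K,np.array(c['dist_coeffs'])).reshape(-1,2)
    R=T[:3,:3];o=-R.T@T[:3,3]
    return o,np.c_[q[:,0],-q[:,1],-np.ones(len(q))]@R
def onz(n,uv,z):
    o,d=rays(n,uv);return (o+d*((z-o[2])/d[:,2])[:,None])
def proj(n,P):
    c=camera_info(n);T=np.array(c['camera_from_world']);p=np.atleast_2d(P)@T[:3,:3].T+T[:3,3]
    return cv2.projectPoints(p*[1,-1,-1],np.zeros(3),np.zeros(3),np.array(c['camera_matrix']),np.array(c['dist_coeffs']))[0].reshape(-1,2)
def top(u):return 125-.5+(np.array(u,float)[:,0]+.5)/3.8,165-.5+(np.array(u,float)[:,1]+.5)/3.8
def sc(u):u=np.array(u,float);return np.c_[220-.5+(u[:,0]+.5)/5,160-.5+(u[:,1]+.5)/5]
E
python3 - <<'E'
from h import *
from scipy.optimize import least_squares
np.set_printoptions(precision=4,suppress=True)
# board frame: x back, y left
B=np.array([[-90,215,18],[-90,-215,18],[60,-215,18],[60,215,18],[20,215,48],[-90,0,18]])/1e3
t=np.c_[top([[297,270],[762,203],[740,43],[275,107],[283,149],[530,236]])]
s=sc([[303,490],[455,128],[300,486]])
Bs=np.array([[-90,215,18],[-90,-215,18]])/1e3; s=sc([[306,488],[456,130]])
def W(p,P):
    c,s_=np.cos(p[2]),np.sin(p[2]);return P@np.array([[c,s_,0],[-s_,c,0],[0,0,1]])+[p[0],p[1],0]
f=lambda p:np.r_[(proj('top',W(p,B))-t).ravel(),(proj('scene',W(p,Bs))-s).ravel()]
r=least_squares(f,[.4,0,.1]);p=r.x;print(p,r.fun)
bt=np.c_[top([[314,162],[515,153],[515,194],[316,204]])]
w=onz('top',bt,.036);c,s_=np.cos(p[2]),np.sin(p[2])
toB=lambda w:np.c_[(w[:,:2]-p[:2])@np.array([[c,-s_],[s_,c]]),w[:,2]]
print('batten in board',toB(w)*1e3)
ss=sc([[160,400],[215,405],[318,265],[280,250]]);print('scene',toB(onz('scene',ss,.036))*1e3)
for n,u,z in(('top',[[598,60]],.126),('top',[[692,4]],.063),('top',[[613,132]],.063),('top',[[716,105]],.04),('top',[[605,85]],.063),('top',[[697,65]],.07)):
    print(u,toB(onz(n,np.c_[top(u)],z))*1e3)
for n,u,z in(([1],[[255,42]],.13),([2],[[176,58]],.063),([2],[[193,158]],.1)):print('sc',u,toB(onz('scene',sc(u),z))*1e3)
o,_=rays('top',[[0,0]])
# depth check
for n in('top','scene'):
    d=np.load(f'pics/{n}0.npy')
    for q in(bt.mean(0),) if n=='top' else (ss.mean(0),):
        o,r_=rays(n,[q]);print('depth batten',o+r_*d[int(round(q[1])),int(round(q[0]))])
np.save('p.npy',p)
E
```

```text
[0.5195 0.1386 0.1615] [-0.1418  0.4722  0.5955  0.4382 -0.4709  0.2008  0.2244  0.4227 -1.7223
  0.0777  0.4006  0.663  -0.9058 -2.1624 -0.3667 -0.5435]
batten in board [[  5.0593 184.4955  36.    ]
 [-12.1966   4.3143  36.    ]
 [-48.6767   9.5526  36.    ]
 [-32.6024 187.5216  36.    ]]
scene [[ -5.1037 194.7628  36.    ]
 [-34.7028 189.8968  36.    ]
 [-52.0331  26.5575  36.    ]
 [-25.9852  16.5602  36.    ]]
[[598, 60]] [[ 49.5819 -73.6553 126.    ]]
[[692, 4]] [[  95.753  -170.7685   63.    ]]
[[613, 132]] [[ -7.8592 -83.2901  63.    ]]
[[716, 105]] [[   4.874  -181.6472   40.    ]]
[[605, 85]] [[ 34.4905 -82.5302  63.    ]]
[[697, 65]] [[  39.9409 -165.3448   70.    ]]
sc [[255, 42]] [[ 16.3779 -69.6254 130.    ]]
sc [[176, 58]] [[  95.6244 -167.0065   63.    ]]
sc [[193, 158]] [[ 24.5751  36.2802 100.    ]]
depth batten [[0.4822 0.2303 0.0354]]
depth batten [[0.473  0.2438 0.0359]]
```

Run:
```python
from h import *
from scipy.optimize import least_squares
np.set_printoptions(precision=1,suppress=True)
p=np.load('p.npy')
def toB(w,p):
    c,s=np.cos(p[2]),np.sin(p[2]);return np.c_[(w[:,:2]-p[:2])@np.array([[c,-s],[s,c]]),w[:,2]]*1e3
C=[]
for n in('top','scene'):
    d=np.load(f'pics/{n}0.npy');v,u=np.mgrid[:384,:512]
    o,r=rays(n,np.c_[u.ravel(),v.ravel()]);w=o+r*d.ravel()[:,None];w=w[d.ravel()>0]
    b=toB(w,p);k=(abs(b[:,0])<130)&(abs(b[:,1])<230)&(b[:,2]>-5)&(b[:,2]<160);C.append((n,w[k]))
    b=b[k]
    print(n,'bed z',np.median(b[(abs(b[:,2]-18)<6)][:,2]))
    for y in range(-220,220,40):
        m=abs(b[:,1]-y-20)<20
        F=b[m&(abs(b[:,2]-48)<5)&(abs(b[:,0]-30)<25)]; D=b[m&(abs(b[:,2]-18)<4)]
        if len(F) and len(D):print(y+20,'fence x',F[:,0].min(),F[:,0].max(),F[:,0].mean(),'bed xmin',np.sort(D[:,0])[:3],'z',F[:,2].mean())
    F=b[abs(b[:,2]-48)<5];print('fence y',np.sort(F[:,1])[[0,1,2,-3,-2,-1]])
    H=b[(b[:,2]>56)];print(H[np.argsort(H[:,1])].tolist().__len__())
    for row in H[np.argsort(H[:,1])]:print(row,end=' ')
    print()
    T=b[(abs(b[:,2]-36)<3)&(b[:,1]>0)&(b[:,0]<18)]
    q=cv2.minAreaRect(T[:,:2].astype(np.float32));print('batten',q)
```

```text
top bed z 17.538277701406145
-200 fence x 23.273517288894467 47.57336512984654 35.58320987106116 bed xmin [-87.4 -87.4 -86.9] z 47.92464918910622
-160 fence x 22.47480330040036 53.83002727428355 36.37431661486956 bed xmin [-87.7 -86.7 -86.3] z 48.728558305177984
-120 fence x 22.292526482273882 47.5314856396818 34.657024328952744 bed xmin [-87.6 -87.1 -86.6] z 47.31241533643224
-80 fence x 13.045705349523805 54.66287513338032 39.12278869077249 bed xmin [-87.6 -87.5 -87. ] z 48.52626519385766
-40 fence x 22.602962408933152 47.54372916751807 34.658614632953494 bed xmin [-87.4 -86.9 -86.5] z 47.66063551015628
0 fence x 22.28109159846313 46.93630755918477 34.72043347822427 bed xmin [-87.9 -87.4 -87. ] z 47.524862916814996
40 fence x 22.03357958985385 46.89221023934611 34.72958669024076 bed xmin [-87.9 -87.9 -87.4] z 47.46924273886994
80 fence x 21.898782715636795 46.90471164565339 34.226665223195006 bed xmin [-87.9 -87.4 -87. ] z 47.4027436512861
120 fence x 21.503714632585055 47.15062071360509 34.331049386192205 bed xmin [-88.  -87.5 -87. ] z 47.306722653708846
160 fence x 21.74388095610
[... 12939 characters left out ...]
.6  58.6] [  3.5 -73.5  56.7] [ 26.6 -72.7  63.9] [ 36.6 -72.5  65.9] [ 33.  -72.3  59.5] [ 21.9 -72.1 121.2] [-10.1 -71.8  56.3] [ 33.2 -71.8  70.4] [ 36.2 -71.7  62.8] [ 26.5 -71.6  68.1] [ 18.7 -71.3 128.9] [ 22.7 -70.9  61.9] [ 32.8 -70.8  67.4] [ 15.5 -70.8 133.1] [ 19.4 -70.5  62.7] [ 35.7 -70.2  60.1] [ 29.2 -70.1  64.8] [ 28.8 -69.4  58. ] [ 22.5 -69.3  66.3] [ 25.5 -69.   62.3] [ 32.  -68.9  57.7] [ 35.2 -68.8  57.2] [ 25.3 -68.5  59. ] [ 21.9 -68.5  56. ] [ 32.  -68.2  65.2] [ 14.6 -68.  127.6] [ 28.7 -67.6  69.6] [ 38.4 -67.6  64.4] [ 28.1 -66.3  63.2] [ 27.8 -66.1  56.2] 
batten ((-56.00220489501953, 120.57672882080078), (215.02627563476562, 147.74668884277344), 89.9027328491211)
```

```bash
cat >> h.py <<'E'
PB=np.load('p.npy')
def st():
    o=get_obs();c,s=np.cos(PB[2]),np.sin(PB[2]);t=np.array(o['tcp_pos'])
    q=(t[:2]-PB[:2])@np.array([[c,-s],[s,c]])
    r=np.array(o['tcp_rot']);f=np.array(o['wrist_force']);fb=f[:2]@np.array([[c,-s],[s,c]])
    print('t %.2f TCP board mm'%o['time_s'],np.round(q*1e3,1),'tip z %.1f'%(t[2]*1e3-19),'rot',np.round(r,3),'yaw err',round(PB[2]-r[2],3),'F board',np.round(fb,1),round(f[2],1),'w',round(o['grip_width']*1e3,1))
E
python3 -m creep '[0,0,0,0,0,0,0.0875, 0,0,0,0,0,0,0.0875, 0,0,0,0,0,0,0.0875, 0,0,0,0,0,0,0, 0,0,0,0,0,0,0]' 40; python3 -c 'from h import *;st()'
```

```text
time_s: 0.52
tcp_pos: [0.2261, -0.5011, 0.2499]
tcp_rot: [-3.141, 0.0, 0.164]
wrist_force: [-0.2, -0.3, 0.1]
grip_width: 0.0256
finger_force: 0.0
t 0.52 TCP board mm [-392.4 -584.2] tip z 230.9 rot [-3.141  0.     0.164] yaw err -0.002 F board [-0.2 -0.3] 0.1 w 25.6
```

```bash
python3 -m creep '[0,23.5,-31.5,3,0,0,0, 0,23.5,-31.5,3,0,0,0, 0,23.5,-31.5,3,0,0,0, 0,23.5,-31.5,3,0,0,0, 0,23.5,-31.5,3,0,0,0, 0,23.5,-31.5,3,0,0,0, 0,23.5,-31.5,3,0,0,0, 0,23.5,-31.5,3,0,0,0, 0,23.5,-31.5,3,0,0,0, 0,23.5,-31.5,3,0,0,0, 0,23.5,-31.5,3,0,0,0, 0,0,0,0,0,0,0]' >/dev/null; python3 -c 'from h import *;st()'
```

```text
t 1.52 TCP board mm [-131.2 -232.7] tip z 197.9 rot [-3.139e+00 -1.000e-03  1.720e-01] yaw err -0.011 F board [-0.1 -0.5] -0.0 w -0.0
```

```bash
python3 -m creep '[0,22,-31,8,0,0,0.002, 0,22,-31,8,0,0,0.002, 0,22,-31,8,0,0,0.002, 0,22,-31,8,0,0,0.002, 0,22,-31,8,0,0,0, 0,0,0,12,0,0,0, 0,0,0,12,0,0,0, 0,0,0,12,0,0,0, 0,0,0,12,0,0,0, 0,0,0,0,0,0,0,0,0,0,0,0,0,0]' >/dev/null; python3 -c 'from h import *;st()
p,d=snapshot("scene");cv2.imwrite("pics/a.png",cv2.resize(p[130:270,200:340],None,fx=4,fy=4,interpolation=cv2.INTER_CUBIC))'
```

```text
t 2.43 TCP board mm [-23.8 -83.7] tip z 109.9 rot [-3.141e+00  2.000e-03  1.540e-01] yaw err 0.007 F board [ 1.2 -0.2] 0.6 w -0.2
```

View pics/a.png

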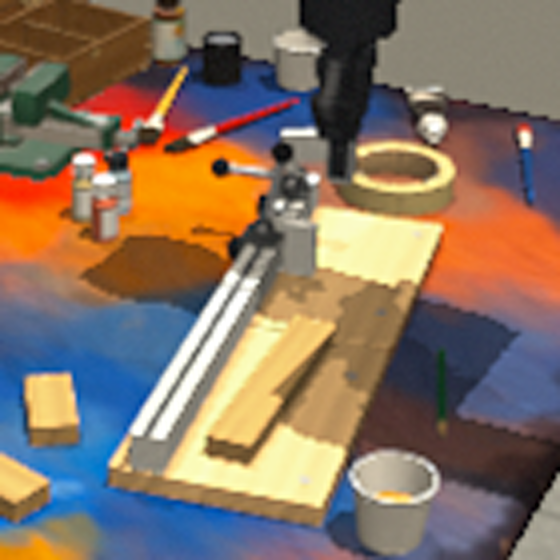

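The closed fingers (crop 340,150) stand in front of the near stop's ball (282,152), level with it. Pushing it back.

```bash
python3 -m creep '[0,12,0,0,0,0,0, 0,10,0,0,0,0,0, 0,8,0,0,0,0,0, 0,8,0,0,0,0,0, 0,8,0,0,0,0,0, 0,8,0,0,0,0,0, 0,8,0,0,0,0,0, 0,8,0,0,0,0,0, 0,8,0,0,0,0,0, 0,8,0,0,0,0,0, 0,4,0,0,0,0,0, 0,0,0,0,0,0,0]' >/dev/null; python3 -c 'from h import *;st()
p,d=snapshot("scene");cv2.imwrite("pics/b.png",cv2.resize(p[130:240,220:330],None,fx=5,fy=5,interpolation=cv2.INTER_CUBIC))'
```

```text
t 3.48 TCP board mm [ 68.  -84.3] tip z 110.2 rot [ 3.141e+00 -1.000e-03  1.530e-01] yaw err 0.008 F board [-0.6 -0.4] 0.5 w -0.0
```

View pics/b.png

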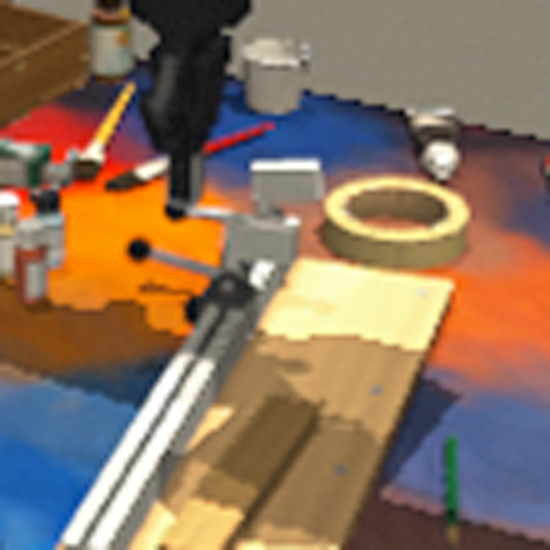

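Near stop folded: its ball (140,250) lies level to the back, its blade (260,235) points forward. Now behind the far stop's bar.

```bash
python3 -m creep '[0,0,28,-2,0,0,-0.004, 0,0,28,0,0,0,-0.004, 0,0,27,0,0,0,0, 0,0,0,0,0,0,0, 0,0,0,13,0,0,0, 0,0,0,13,0,0,0, 0,0,0,0,0,0,0, 0,0,0,0,0,0,0]' >/dev/null; python3 -c 'from h import *;st()'
python3 -m creep '[0,-8,0,0,0,0,0, 0,-6,0,0,0,0,0, 0,-6,0,0,0,0,0, 0,-6,0,0,0,0,0, 0,-6,0,0,0,0,0, 0,-6,0,0,0,0,0, 0,-5,0,0,0,0,0, 0,-5,0,0,0,0,0, 0,-4,0,0,0,0,0, 0,0,0,0,0,0,0, 0,0,0,0,0,0,0]' >/dev/null; python3 -c 'from h import *;st()
p,d=snapshot("scene");cv2.imwrite("pics/c.png",cv2.resize(p[130:240,220:330],None,fx=5,fy=5,interpolation=cv2.INTER_CUBIC))'
```

```text
t 4.20 TCP board mm [  65.4 -166.7] tip z 85.7 rot [-3.141e+00  2.000e-03  1.610e-01] yaw err 0.0 F board [0.8 0. ] -0.3 w -0.0
t 5.12 TCP board mm [  14.3 -167.2] tip z 86.3 rot [-3.142  0.     0.161] yaw err 0.0 F board [-0.4  0.3] 0.1 w 0.2
```

View pics/c.png

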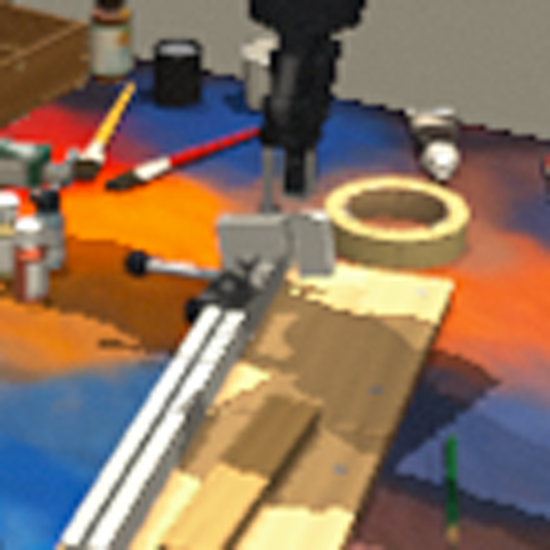

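Far blade (312,245) is past the balance, with its lever resting on the finger's back; lifting the finger out lets it drop.

```bash
python3 -m creep '[0,0,0,-15,0,0,0, 0,0,0,-20,0,0,0, 0,0,0,-25,0,0,0, 0,0,0,-30,0,0,0, 0,-24,0,0,0,0,0, 0,-35,0,0,0,0,0, 0,-35,0,0,0,0,0, 0,0,-36,0,0,0,0, 0,0,-36,0,0,0,0, 0,0,-36,0,0,0,0, 85,0,-36,0,0,0,0]' >/dev/null
python3 -m creep '[85,0,-36,5,0,0,0, 85,0,-36,5,0,0,0, 85,0,-36,5,0,0,0, 85,0,0,20,0,0,0, 85,0,0,20,0,0,0, 85,0,0,0,0,0,0, 85,0,0,0,0,0,0]' >/dev/null
python3 -c 'from h import *;st()
p,d=snapshot("scene");cv2.imwrite("pics/d.png",cv2.resize(p[130:270,200:340],None,fx=4,fy=4,interpolation=cv2.INTER_CUBIC))'
```

```text
t 6.67 TCP board mm [-79.7  49.5] tip z 121.3 rot [-3.113e+00  3.000e-03  2.080e-01] yaw err -0.047 F board [ 0.3 -0.1] 0.8 w 84.9
```

View pics/d.png

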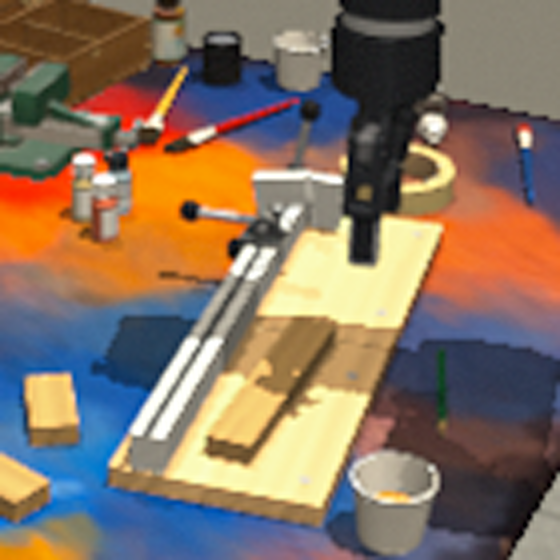

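Far stop is down (ball upright at 310,110), near one folded (ball 190,210). Level the tool and come down in front of the batten with open fingers, to push at two points.

```bash
python3 -m creep '[85,0,0,0,-0.028,0,0.047, 85,0,-18,0,0,0,0, 85,0,-18,0,0,0,0, 85,0,0,24,0,0,0, 85,0,0,24,0,0,0, 85,0,0,24,0,0,0, 85,0,0,22,0,0,0, 85,0,0,0,0,0,0, 85,0,0,0,0,0,0]' >/dev/null
python3 -c 'from h import *;st()'
python3 -m creep '[85,0,0,4,0,0,0, 85,0,0,3,0,0,0, 85,0,0,0,0,0,0, 85,0,0,0,0,0,0]' >/dev/null
python3 -c 'from h import *;st()'
```

```text
t 7.47 TCP board mm [-79.6  51. ] tip z 28.4 rot [-3.11e+00  3.00e-03  2.10e-01] yaw err -0.049 F board [0.1 0.1] -0.1 w 85.0
t 7.80 TCP board mm [-78.5  50.8] tip z 22.2 rot [-3.111 -0.     0.209] yaw err -0.048 F board [0.4 0.3] -0.9 w 84.9
```

```bash
python3 -c 'from h import *;st();print(np.round(get_obs()["joints"],3))'
```

```text
t 7.80 TCP board mm [-78.5  50.8] tip z 22.2 rot [-3.111 -0.     0.209] yaw err -0.048 F board [0.4 0.3] -0.9 w 84.9
[ 0.209  0.441 -0.663  0.467  0.031  3.141]
```

Joint 6 is at its limit; lift and give the tool a half turn the other way (tool x then = board −x, tool y = board +y).

```bash
python3 -m creep '[85,0,0,-25,0,0,0, 85,0,0,-25,0,0,0, 85,0,0,-15,0,0,-0.12, 85,0,0,0,0,0,-0.124, 85,0,0,0,0,0,-0.124, 85,0,0,0,0,0,-0.124, 85,0,0,0,0,0,-0.124, 85,0,0,0,0,0,-0.124, 85,0,0,0,0,0,-0.124, 85,0,0,0,0,0,-0.124, 85,0,0,0,0,0,-0.124, 85,0,0,0,0,0,-0.124]' >/dev/null
python3 -m creep '[85,0,0,0,0,0,-0.124, 85,0,0,0,0,0,-0.124, 85,0,0,0,0,0,-0.124, 85,0,0,0,0,0,-0.124, 85,0,0,0,0,0,-0.124, 85,0,0,0,0,0,-0.124, 85,0,0,0,0,0,-0.124, 85,0,0,0,0,0,-0.124, 85,0,0,0,0,0,-0.124, 85,0,0,0,0,0,-0.124, 85,0,0,0,0,0,-0.124, 85,0,0,0,0,0,-0.124]' >/dev/null
python3 -m creep '[85,0,0,0,0,0,-0.124, 85,0,0,0,0,0,0, 85,0,0,0,0,0,0]' >/dev/null
python3 -c 'from h import *;st();print(np.round(get_obs()["joints"],3))'
```

```text
t 10.05 TCP board mm [-78.7  48.7] tip z 86.9 rot [ 3.112 -0.009  3.054] yaw err -2.893 F board [ 0.4 -0.1] 0.4 w 84.9
[ 0.204  0.335 -0.604  0.633  0.031  0.292]
```

```bash
python3 -m creep '[85,0,0,0,0.03,0,0, 85,0,0,0,0,0,-0.124, 85,0,0,0,0,0,-0.124, 85,2,18,0,0,0,0, 85,0,18,0,0,0,0, 85,0,0,20,0,0,0, 85,0,0,22,0,0,0, 85,0,0,15,0,0,0, 85,0,0,8,0,0,0, 85,0,0,0,0,0,0, 85,0,0,0,0,0,0]' >/dev/null
python3 -c 'from h import *;st();print(np.round(get_obs()["joints"],3))'
```

```text
t 10.97 TCP board mm [-81.7  84.7] tip z 21.6 rot [ 3.14  -0.01  -2.979] yaw err 3.141 F board [ 0.4 -0.4] 0.3 w 84.9
[ 0.299  0.456 -0.635  0.49   0.003  0.137]
```

```bash
python3 -m creep '[85,-10,0,0,0,0,0, 85,-6,0,0,0,0,0, 85,-6,0,0,0,0,0, 85,-6,0,0,0,0,0, 85,-5,0,0,0,0,0, 85,-5,0,0,0,0,0, 85,-4,0,0,0,0,0, 85,-4,0,0,0,0,0, 85,-3,0,0,0,0,0, 85,-2,0,0,0,0,0, 85,0,0,0,0,0,0]' >/dev/null
python3 -c 'from h import *;st()'
python3 -m creep '[85,-2,0,0,0,0,0, 85,-2,0,0,0,0,0, 85,0,0,0,0,0,0]' >/dev/null
python3 -c 'from h import *;st()'
```

```text
t 11.88 TCP board mm [-30.4  84.8] tip z 21.5 rot [ 3.14  -0.01  -2.978] yaw err 3.14 F board [-2.6 -0.3] 7.0 w 85.1
t 12.13 TCP board mm [-26.6  84.8] tip z 21.4 rot [ 3.14  -0.01  -2.978] yaw err 3.139 F board [-2.9 -0.4] 6.1 w 85.3
```

```bash
python3 -m creep '[85,-2,0,0,0,0,0, 85,-2,0,0,0,0,0, 85,0,0,0,0,0,0]' >/dev/null
python3 -c 'from h import *;st()'
cat >> h.py <<'E'
def bat():
    c,s=np.cos(PB[2]),np.sin(PB[2])
    for n in('top','scene'):
        p,d=snapshot(n);v,u=np.mgrid[:384,:512];k=d.ravel()>0
        o,r=rays(n,np.c_[u.ravel(),v.ravel()][k]);w=o+r*d.ravel()[k][:,None]
        b=np.c_[(w[:,:2]-PB[:2])@np.array([[c,-s],[s,c]]),w[:,2]]*1e3
        T=b[(b[:,2]>29)&(b[:,2]<42)&(b[:,0]>-75)&(b[:,0]<16)&(abs(b[:,1])<205)]
        for y in range(-170,200,20):
            m=T[abs(T[:,1]-y)<10]
            if len(m)>2:print(n,y,len(m),'x',np.round([m[:,0].min(),m[:,0].max()],1),'z',round(np.median(m[:,2]),1))
        print('y',np.round([T[:,1].min(),T[:,1].max()],1))
E
python3 -c 'from h import *;bat()'
```

```text
t 12.38 TCP board mm [-22.6  84.8] tip z 21.4 rot [ 3.14  -0.01  -2.978] yaw err 3.139 F board [-2.8  0.3] 6.6 w 85.2
top -170 6 x [-6.8  8.6] z 34.3
top 10 17 x [-1.6 13.4] z 35.7
top 190 10 x [-11.6  13.5] z 36.3
y [-172.7  189.1]
scene -170 4 x [-12.  -10.4] z 34.3
scene 30 4 x [-36.2 -21.1] z 33.2
scene 50 19 x [-36.5   2.3] z 36.1
scene 70 5 x [10.8 14.9] z 34.6
scene 90 16 x [-1.8 13.9] z 34.1
scene 110 35 x [-9.  15.9] z 33.8
scene 130 51 x [-36.9  14.7] z 34.8
scene 150 47 x [-21.8  14.6] z 34.4
scene 170 53 x [-16.8  15.8] z 34.3
scene 190 43 x [-17.4  15.9] z 32.8
y [-168.9  195.2]
```

```bash
python3 -m creep '[85,0,0,-20,0,0,0, 85,20,0,-30,0,0,0, 0,30,0,0,0,0,0, 0,30,0,-30,0,0,0, 0,30,0,-30,0,0,0, 0,0,0,0,0,0,0, 0,0,0,0,0,0,0, 0,0,0,0,0,0,0]' >/dev/null
python3 -c 'from h import *;st();bat()'
```

```text
t 13.15 TCP board mm [-129.2   84.7] tip z 131.2 rot [ 3.14  -0.008 -2.978] yaw err 3.139 F board [ 0.5 -0.2] 0.3 w 11.9
top -170 6 x [-6.6  8.6] z 34.9
top 10 27 x [-11.6  14. ] z 35.4
top 30 52 x [-13.1  15.8] z 35.6
top 50 49 x [-13.   15.9] z 36.0
top 70 48 x [-13.2  15.2] z 35.6
top 90 47 x [-12.1  16. ] z 35.7
top 110 47 x [-12.6  15.4] z 35.9
top 130 50 x [-13.3  15.7] z 35.7
top 150 48 x [-13.   15.9] z 36.2
top 170 49 x [-12.5  15.5] z 35.3
top 190 22 x [-11.9  15.9] z 34.5
y [-173.2  188.9]
scene -170 26 x [-11.9  13. ] z 35.9
scene 10 19 x [-17.7  14.3] z 33.0
scene 30 39 x [-17.5  15.5] z 33.5
scene 50 37 x [-17.7  15.8] z 34.0
scene 70 47 x [-18.3  15.9] z 33.3
scene 90 40 x [-17.2  15.2] z 34.1
scene 110 50 x [-17.3  15.4] z 33.7
scene 130 43 x [-16.7  15.4] z 33.8
scene 150 46 x [-16.4  15.7] z 34.1
scene 170 54 x [-17.7  15.5] z 33.8
scene 190 42 x [-17.1  14.3] z 33.5
y [-167.1  194.8]
```

Batten is flush along the fence, tail near y=191 mm. Now behind its tail with closed fingers.

```bash
python3 -m creep '[0,-21,23,0,0,0,0, 0,-21,23,0,0,0,0, 0,-21,23,0,0,0,0, 0,-21,23,0,0,0,0, 0,-21,23,0,0,0,0, 0,-21,22,0,0,0,0, 0,0,0,0,0,0,0, 0,0,0,30,0,0,0, 0,0,0,30,0,0,0, 0,0,0,30,0,0,0, 0,0,0,15,0,0,0, 0,0,0,0,0,0,0]' >/dev/null
python3 -m creep '[0,0,0,0,0,0,0]' >/dev/null
python3 -c 'from h import *;st()'
```

```text
t 14.33 TCP board mm [ -6.6 221.2] tip z 23.2 rot [ 3.141 -0.013 -2.978] yaw err 3.14 F board [0.1 0.1] -0.0 w -0.0
```

```bash
python3 -m creep '[0,-7,-4,0,0,0,0, 0,0,-8,0,0,0,0, 0,0,-10,0,0,0,0, 0,-0.3,-12,0,0,0,0, 0,-0.3,-14,0,0,0,0, 0,-0.3,-15,0,0,0,0, 0,-0.3,-15,0,0,0,0, 0,-0.3,-15,0,0,0,0, 0,-0.3,-15,0,0,0,0, 0,-0.3,-14,0,0,0,0, 0,0,-10,0,0,0,0, 0,0,-6,0,0,0,0]' >/dev/null
python3 -c 'from h import *;st()'
python3 -m creep '[0,0,0,0,0,0,0, 0,0,0,0,0,0,0]' >/dev/null
python3 -c 'from h import *;st();bat()'
```

```text
t 15.33 TCP board mm [ 3.7 83.1] tip z 25.7 rot [ 3.137 -0.009 -2.979] yaw err 3.141 F board [-1.5  5.8] 6.4 w 0.1
t 15.50 TCP board mm [ 3.7 82.7] tip z 25.3 rot [ 3.14  -0.009 -2.979] yaw err 3.141 F board [0.6 1.9] 2.3 w 0.2
top -170 5 x [-6.9  8.6] z 36.2
top -110 24 x [-11.1  13.5] z 34.9
top -90 32 x [-11.9  14.1] z 35.4
top -70 47 x [-11.6  15.2] z 35.5
top -50 47 x [-12.   15.6] z 36.1
top -30 48 x [-11.2  15.9] z 35.5
top -10 48 x [-11.6  15.9] z 36.2
top 10 47 x [-11.8  15.7] z 36.0
top 30 3 x [-10.   -3.6] z 37.3
y [-172.5   21.8]
scene -170 18 x [-11.9   8.9] z 34.3
scene -150 8 x [-6.2 11.3] z 37.9
scene -110 13 x [-14.4  13.2] z 33.3
scene -90 27 x [-16.2  13.8] z 33.6
scene -70 30 x [-16.7  14.8] z 34.1
scene -50 33 x [-16.9  11.1] z 33.7
scene -30 23 x [-16.2   8.3] z 33.8
scene -10 23 x [-16.4   4. ] z 34.2
scene 10 19 x [-16.9   3.1] z 33.8
scene 30 22 x [-17.   -0.1] z 33.9
scene 50 17 x [-16.8  -2.9] z 33.7
scene 70 13 x [-16.7  -9.9] z 32.3
scene 90 31 x [-11.4  11.7] z 36.2
y [-170.7   99.5]
```

```bash
python3 -m creep '[0,0,-6,0,0,0,0, 0,0,-9,0,0,0,0, 0,0,-9,0,0,0,0, 0,0,-7,0,0,0,0, 0,0,-5,0,0,0,0, 0,0,-2,0,0,0,0, 0,0,0,0,0,0,0]' >/dev/null
python3 -c 'from h import *;st()'
for i in 1 2 3; do python3 -m creep '[0,0,-2,0,0,0,0, 0,0,-1,0,0,0,0, 0,0,0,0,0,0,0]' >/dev/null
python3 -c 'from h import *;st()'; done
```

```text
t 16.18 TCP board mm [ 3.7 45.1] tip z 24.6 rot [ 3.14  -0.01  -2.979] yaw err 3.14 F board [0.3 0.2] 1.1 w -0.2
t 16.43 TCP board mm [ 3.2 42.4] tip z 24.0 rot [ 3.141 -0.011 -2.978] yaw err 3.14 F board [-0.1 -0.2] -0.3 w -0.1
t 16.68 TCP board mm [ 3.4 39.6] tip z 24.2 rot [ 3.141 -0.011 -2.978] yaw err 3.14 F board [-0.1 -0.5] -0.3 w -0.2
t 16.93 TCP board mm [ 3.6 36.7] tip z 24.5 rot [ 3.14  -0.01  -2.978] yaw err 3.14 F board [-0.3  0.3] 0.4 w -0.4
```

```bash
for i in 1 2 3; do python3 -m creep '[0,0,-2,0,0,0,0, 0,0,-1,0,0,0,0, 0,0,0,0,0,0,0]' >/dev/null
python3 -c 'from h import *;st()'; done;  python3 -c 'from h import *;bat()' | grep -v scene
```

```text
t 17.18 TCP board mm [ 3.6 33.7] tip z 24.5 rot [ 3.14  -0.01  -2.978] yaw err 3.14 F board [-0.3 -0.6] -0.4 w -0.0
t 17.43 TCP board mm [ 3.7 30.7] tip z 24.5 rot [ 3.14  -0.01  -2.978] yaw err 3.14 F board [-0.3  0.1] -1.2 w -0.3
t 17.68 TCP board mm [ 3.7 28.9] tip z 24.5 rot [ 3.137 -0.01  -2.977] yaw err 3.139 F board [-0.7  4.7] -0.1 w 0.1
top -170 14 x [-8.4 15.9] z 34.4
top -150 46 x [-11.3  15.5] z 35.4
top -130 49 x [-11.4  15. ] z 35.2
top -110 44 x [-11.6  15.7] z 35.4
top -90 28 x [-11.7  13.3] z 35.9
top -70 49 x [-11.6  16. ] z 35.6
top -50 11 x [-10.7  13.4] z 35.2
y [-173.1  -54.6]
y [-170.9   51.9]
```

```bash
python3 -m creep '[0,0,-1.5,0,0,0,0, 0,0,0,0,0,0,0, 0,0,0,0,0,0,0]' >/dev/null
python3 -c 'from h import *;st()'
python3 -m creep '[0,0,4,0,0,0,0, 0,0,20,0,0,0,0, 0,0,0,-25,0,0,0, 0,0,0,-35,0,0,0, 0,0,0,-35,0,0,0, 0,30,0,-35,0,0,0, 0,38,0,0,0,0,0, 0,38,0,0,0,0,0, 0,38,0,0,0,0,0, 0,38,0,0,0,0,0, 0,38,0,0,0,0,0, 0,0,0,0,0,0,0]' >/dev/null
python3 - <<'E'
from h import *
st();bat()
p,d=snapshot("scene");cv2.imwrite("pics/e.png",cv2.resize(p[150:250,230:330],None,fx=5.5,fy=5.5,interpolation=cv2.INTER_CUBIC))
E
```

```text
t 18.03 TCP board mm [ 3.6 28.6] tip z 24.5 rot [ 3.135 -0.01  -2.976] yaw err 3.138 F board [-0.8  9. ] 1.1 w -0.2
t 19.03 TCP board mm [-221.3   48.9] tip z 151.9 rot [-3.141 -0.019 -2.977] yaw err 3.138 F board [-0.4  0.4] -0.7 w -0.1
top -170 13 x [-8.4 12.8] z 35.3
top -150 45 x [-11.4  15.6] z 35.3
top -130 47 x [-11.9  16. ] z 35.3
top -110 46 x [-11.8  15.2] z 35.8
top -90 30 x [-11.7  14.5] z 34.9
top -70 48 x [-11.9  15.8] z 35.6
top -50 47 x [-11.8  16. ] z 35.1
top -30 47 x [-11.2  15.5] z 35.2
top -10 47 x [-11.8  15.7] z 34.9
top 10 37 x [-11.8  15.7] z 35.6
y [-172.4   15.5]
scene -170 20 x [-12.1  12.7] z 38.0
scene -150 33 x [-17.2  15. ] z 34.7
scene -130 27 x [-17.8  16. ] z 34.5
scene -110 30 x [-16.9  13.3] z 33.7
scene -90 31 x [-16.3  15.3] z 33.6
scene -70 31 x [-16.7  15.4] z 33.5
scene -50 35 x [-17.3  15.2] z 33.8
scene -30 36 x [-17.1  15. ] z 33.9
scene -10 35 x [-16.5  14.1] z 33.9
scene 10 41 x [-16.1  15.8] z 33.0
y [-171.8   22.6]
```

View pics/e.png

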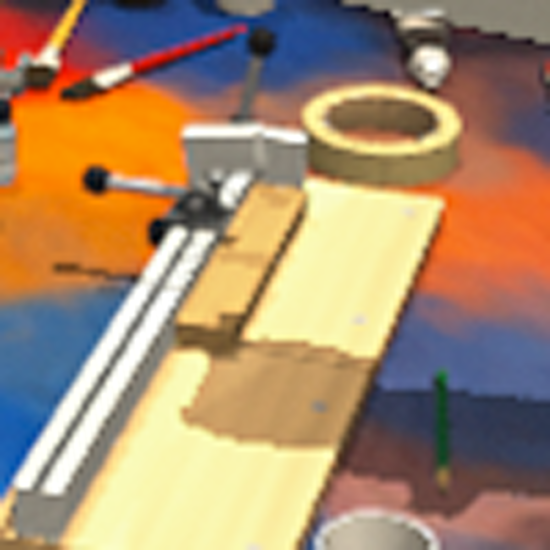

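The batten's end sits at the lowered blade (285,160), lying straight along the fence with the near stop folded above it. One gentle push towards the fence near the tail confirms that it is flush.

```bash
python3 -m creep '[0,-33,-16,0,0,0,0, 0,-33,-16,0,0,0,0, 0,-33,-16,0,0,0,0, 0,-33,-16,0,0,0,0, 0,-33,-5,0,0,0,0, 0,0,0,35,0,0,0, 0,0,0,35,0,0,0, 0,0,0,35,0,0,0, 0,0,0,21,0,0,0, 0,0,0,0,0,0,0, 0,0,0,0,0,0,0]' >/dev/null
python3 -c 'from h import *;st()'
python3 -m creep '[0,-6,0,0,0,0,0, 0,-5,0,0,0,0,0, 0,-4,0,0,0,0,0, 0,-3,0,0,0,0,0, 0,-2,0,0,0,0,0, 0,0,0,0,0,0,0]' >/dev/null
python3 -c 'from h import *;st()'
for i in 1 2 3 4; do python3 -m creep '[0,-2,0,0,0,0,0, 0,0,0,0,0,0,0]' >/dev/null
python3 -c 'from h import *;st()'; done
```

```text
t 20.10 TCP board mm [-48.2 -19.1] tip z 24.5 rot [ 3.14  -0.012 -2.978] yaw err 3.14 F board [-0.6  0.6] 0.4 w 0.1
t 20.60 TCP board mm [-27.3 -18.7] tip z 26.0 rot [ 3.14  -0.008 -2.978] yaw err 3.139 F board [-0.1  0.1] 0.4 w -0.1
t 20.77 TCP board mm [-26.2 -18.6] tip z 25.5 rot [ 3.14  -0.01  -2.978] yaw err 3.139 F board [-0.   0.1] -0.7 w -0.0
t 20.93 TCP board mm [-24.1 -18.6] tip z 25.3 rot [ 3.14  -0.01  -2.978] yaw err 3.139 F board [1.7 0.2] 1.3 w 0.2
t 21.10 TCP board mm [-23.2 -18.6] tip z 25.1 rot [ 3.14  -0.012 -2.978] yaw err 3.139 F board [-1.9 -0.8] 2.5 w -0.1
t 21.27 TCP board mm [-23.1 -18.5] tip z 24.8 rot [ 3.14  -0.015 -2.978] yaw err 3.139 F board [-7.1  0.5] 5.6 w -0.2
```

```bash
python3 -m creep '[0,5,0,0,0,0,0, 0,20,0,0,0,0,0, 0,10,0,-25,0,0,0, 0,10,0,-35,0,0,0, 0,20,0,-35,0,0,0, 0,38,0,0,0,0,0, 0,38,0,0,0,0,0, 0,38,0,0,0,0,0, 0,0,0,0,0,0,0]' >/dev/null
python3 - <<'E'
from h import *
st();bat()
p,d=snapshot("scene");cv2.imwrite("pics/f.png",cv2.resize(p[150:250,230:330],None,fx=5.5,fy=5.5,interpolation=cv2.INTER_CUBIC))
E
```

```text
t 22.02 TCP board mm [-207.7  -18.1] tip z 120.6 rot [ 3.139 -0.019 -2.978] yaw err 3.139 F board [-0.8  0.8] -0.7 w -0.3
top -170 13 x [-11.5  12.3] z 34.0
top -150 47 x [-11.3  15.5] z 35.5
top -130 47 x [-11.5  15.8] z 35.2
top -110 47 x [-11.2  15.7] z 36.0
top -90 30 x [-11.5  13.2] z 35.1
top -70 48 x [-11.7  15.9] z 35.3
top -50 49 x [-11.9  15.7] z 35.4
top -30 45 x [-11.1  15.1] z 35.8
top -10 49 x [-11.6  15.9] z 35.3
top 10 38 x [-11.8  15.8] z 35.5
y [-173.    15.5]
scene -170 20 x [-11.8  12.3] z 37.2
scene -150 31 x [-16.   15.5] z 33.0
scene -130 27 x [-15.7  15.5] z 33.4
scene -110 30 x [-16.1  14.5] z 33.7
scene -90 28 x [-15.4  15.9] z 34.1
scene -70 34 x [-15.9  13.5] z 33.5
scene -50 29 x [-16.3  15.2] z 33.8
scene -30 38 x [-16.8  15.4] z 34.3
scene -10 36 x [-16.7  14.9] z 33.9
scene 10 41 x [-16.8  13.9] z 33.4
y [-167.8   23.3]
```

View pics/f.png

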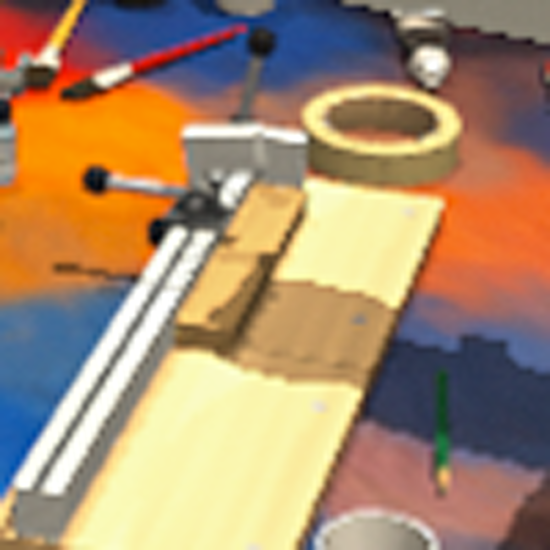

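The stops are as needed (near ball level at 95,180; far ball upright at 260,40), and the batten is flush with its end at the blade. Handing in.

```bash
python3 -c 'from bench import *;print(sign_off())'
```

```text
the job is handed in; nothing more can be done
None
```

I folded the near stop back, dropped the far stop, pushed the batten flat along the fence until it met the lowered blade, and handed the job in at about 22 s; the hand-in returned no verdict, and I didn't measure the pencil, tape, cup or cut pieces at the end.

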